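# Pack up the foot pad to the feed table's height

### The arm

A 6-joint arm with a two-finger parallel gripper is mounted at the origin on the work surface. World frame = base frame: x ahead of the robot, y to its left, z up, the work surface at z = 0. Lengths are in m, angles in rad, forces in N, time in s.
With the tool pointing down it reaches from about 0.375 to 0.9 m from the base axis. Payload 3.1 kg.
Tool frame: the origin (TCP) lies between the finger pads; the fingertips stand robot.tip_extent ahead of it and the grasp point (between the pads) lies 3 mm ahead of it (robot.tip_extent is the distance from the TCP to the fingertips, in m); z points along the fingers, x is the direction in which the jaws open and shut, and the axes are right-handed (so a half turn about z gives the same grasp; the last joint's range is limited). The gripper opens to 87 mm and grips with 3 to 60 N. Pads are 19 mm wide; open, the fingers measure 117 mm over their backs; the gripper's body (75 mm by 190 mm) begins 51 mm behind the grasp point.
Start: joints at [1.135, 0.527, 1.433, -0, 1.181, -0.178], TCP at [0.159, 0.604, 0.245] pointing down, gripper open.
Joint ranges: [-3.08, 3.08], [-0.75, 2.2], [0.22, 2.44], [-1.43, 4.57], [0, 2.65], [-2.85, 2.85]. Speed limits (rad/s): [2.79, 2.79, 3.14, 3.14, 3.14, 3.14].

### API

Orientations are given as a unit quaternion [x, y, z, w].
In Python, from rig import robot, cams gives the robot as it stands.
- The arm moves only by the tool carry_out, never from a script. Its argument "steps" is a list of rows, each a list of 3 entries, a list of its own where there are three numbers: the shift along the world's x, y, z in cm, then the turn about the world's z in degrees, then the closure, from 0 (fully open) to 1 (shut). In form: [[[dx, dy, dz], spin, fingers], ...]. A call has 1 to 10 rows; each row shifts and turns the pose as measured when the row begins; what a row does not reach is not made up. A row lasts 1/10 s, in which the tool goes at most 50 mm and 8.59 degrees, less where a joint would pass 70% of its speed; a pose out of reach is approached as far as the arm can. A call with a gripper value outside its range is refused whole. The fingers move at their own pace and stop on an object; "squeeze" is the grip in N (left out, the last holds). Time passes only in rows, so rows that do not move let the fingers close. It gives the time, the measured TCP pose, the force and the opening at its end, in the units of the state.
- robot.get_obs(): the state, without advancing time (a new reading comes with each control period).
- cams.camera(name): name is "scene" or "top" or "wrist"; returns a dict with "pixels" (384x512x3 uint8, red, green, blue), "fx", "fy", "cx", "cy" (pixels), "eye" and "rotation" of the camera in the world. Camera axes: x right, y up, looking along -z (the intrinsics and any distortion apply to the point x, -y, -z); pixel columns grow to the right and rows downward; lengths in m; the calibration is good to about 2 mm. The wrist camera is an equidistant fisheye: a pixel r from the principal point sees the ray r / f radians off the axis. A picture is of the moment at which its call begins. There is no depth.
- robot.hand_in(): hands the job in, once; it reports no verdict.
The state is a dict: "time": time; "q": joint angles; "joint_velocities": joint speeds; "joint_torque": joint torques, N m; "position": TCP position; "tool_rot": TCP orientation; "ft_force": force on the tool from outside, world axes, zero at the start; "moment": the same for the moment, N m; "grip_width": finger opening in m.
Only numpy, scipy, OpenCV 4.12 (cv2) and the standard library are available. Lean on these libraries where they do the work, as an engineer would, in place of code of your own. Each camera call takes 0.05 s, during which the arm holds its last target. There are 200 camera calls.

### The job

Pack up the black rubber pad beside the green feed table until it is about level with the table's top: use two of the three white slotted spacers, the pair whose heights together come nearest to the table's height above the pad (the levelling foot takes up the last few millimetres). Lay them flat in the middle of the pad, the thicker one underneath, one squarely on the other with their long sides along the pad's long side, let go of them, and leave the third spacer where it is.

Things in the scene. Friction and masses are not known exactly. Their poses are not given: they have to be found in the camera images.
- pad (a point): centre of the top face of the fixed black rubber pad, 90 mm long (its x, which points to the feed table) by 70 mm wide (its y), z up. It lies on a steel foot plate 110 x 120 mm; its top is 12 mm above the work surface
- table_edge (a point): middle of the near top edge of the fixed green feed table with three blue belts, which stands on a low steel housing. It lies 80 mm from the pad's centre along the pad's x, at the height of the table's top, which differs from day to day, 57 to 88 mm above the pad's top; the table is 220 mm wide and runs 170 mm away from the pad. Its x is the pad's x
- spacer24_center (a point): centre (half-way up) of the thinnest of three loose white plastic slotted spacers: a U-shaped plate 24 mm high, 70 mm long (its x) and 50 mm wide (its y), lying flat, z up. A slot 14 mm wide runs through its height from the +x end to 5 mm short of the middle. Grip it across its 50 mm width. About 67 g
- spacer36_center (a point): centre (half-way up) of the middle of three loose white plastic slotted spacers: a U-shaped plate 36 mm high, 70 mm long (its x) and 50 mm wide (its y), lying flat, z up. A slot 14 mm wide runs through its height from the +x end to 5 mm short of the middle. Grip it across its 50 mm width. About 101 g
- spacer48_center (a point): centre (half-way up) of the thickest of three loose white plastic slotted spacers: a U-shaped plate 48 mm high, 70 mm long (its x) and 50 mm wide (its y), lying flat, z up. A slot 14 mm wide runs through its height from the +x end to 5 mm short of the middle. Grip it across its 50 mm width. About 134 g

How it is judged:
At the end, for the whole second after the job is handed in: Two spacers at rest on the pad, thicker underneath, flat within 5 degrees, each within 18 mm of the pad's centre and 15 degrees of its long axis (either way round); the stack's top within 8.5 mm of the feed table's top; the third spacer within 30 mm of its start (((horizontal distance between each of spacer36_center, spacer24_center and pad below 0.018 m and angle between each of spacer36_center, spacer24_center's own z axis and vertical below 0.09 rad and angle between the x axis of each of spacer36_center, spacer24_center and the x axis of pad, either way round below 0.26 rad and z of spacer36_center in the frame of pad between 0.014 and 0.022 m and z of spacer24_center in the frame of pad between 0.044 and 0.052 m and z of spacer24_center in the frame of table_edge between -0.0205 and -0.0035 m and distance of spacer48_center from where it was at the start of the episode below 0.03 m and linear speed of each of spacer36, spacer24 below 0.02 m/s) or (horizontal distance between each of spacer48_center, spacer24_center and pad below 0.018 m and angle between each of spacer48_center, spacer24_center's own z axis and vertical below 0.09 rad and angle between the x axis of each of spacer48_center, spacer24_center and the x axis of pad, either way round below 0.26 rad and z of spacer48_center in the frame of pad between 0.02 and 0.028 m and z of spacer24_center in the frame of pad between 0.056 and 0.064 m and z of spacer24_center in the frame of table_edge between -0.0205 and -0.0035 m and distance of spacer36_center from where it was at the start of the episode below 0.03 m and linear speed of each of spacer48, spacer24 below 0.02 m/s) or (horizontal distance between each of spacer48_center, spacer36_center and pad below 0.018 m and angle between each of spacer48_center, spacer36_center's own z axis and vertical below 0.09 rad and angle between the x axis of each of spacer48_center, spacer36_center and the x axis of pad, either way round below 0.26 rad and z of spacer48_center in the frame of pad between 0.02 and 0.028 m and z of spacer36_center in the frame of pad between 0.062 and 0.07 m and z of spacer36_center in the frame of table_edge between -0.0265 and -0.0095 m and distance of spacer24_center from where it was at the start of the episode below 0.03 m and linear speed of each of spacer48, spacer36 below 0.02 m/s))); the robot touches nothing.
It also fails if it takes over 58 s, if anything falls off the work surface, if the arm or the gripper's body presses on something with over 40 N, if the wrist force passes 120 N, or if a joint passes its speed limit or range.

## Working session

There is one attempt and no reset: what is moved stays moved. The work goes in short steps, Python scripts to look and compute and a tool call to move; the robot and the scene stay as the last step left them, time stands still between calls to the robot, and variables do not carry over. Pictures are saved under pics/ and viewed, about 8 in all and at most 12, crops included, and the job is handed in when it is done.

Besides the shell and the picture viewer there is one more tool, called after "Request:" in YAML: its name, and indented under it one key for each argument. carry_out: Moves the arm, as the interface text tells. Its arguments: {"type":"object","properties":{"steps":{"type":"array"},"squeeze":{"type":"number"}},"required":["steps"]}

```bash
mkdir -p pics
cat > h.py <<'E'
import numpy as np,cv2
from rig import robot,cams
def ray(c,u,v):
    R=np.array(c['rotation']); 
    if R.size==4:
        from scipy.spatial.transform import Rotation as Q; R=Q.from_quat(R).as_matrix()
    d=R@np.array([(u-c['cx'])/c['fx'],-(v-c['cy'])/c['fy'],-1.]); return np.array(c['eye']),d
def onz(c,u,v,z):
    e,d=ray(c,u,v); return e+d*(z-e[2])/d[2]
def proj(c,P):
    R=np.array(c['rotation']).reshape(3,3); p=R.T@(np.array(P)-c['eye']); return c['cx']+c['fx']*p[0]/-p[2], c['cy']-c['fy']*p[1]/-p[2]
E
python3 - <<'E'
from h import *
o=robot.get_obs();print(o['position'],o['tool_rot'],o['time'],robot.tip_extent,o['grip_width'])
for n in('scene','top'):
    c=cams.camera(n);cv2.imwrite(f'pics/{n}0.png',cv2.resize(c['pixels'][:,:,::-1],(800,600),interpolation=cv2.INTER_CUBIC))
    print({k:np.round(v,4).tolist() for k,v in c.items() if k!='pixels'})
    np.save(f'{n}0.npy',c,allow_pickle=True)
E
```

```text
[0.15839837 0.60388956 0.24358417] [ 7.91822853e-01  6.10749894e-01 -9.42445121e-04  4.98575048e-04] 0.0 0.022 0.08690633914337798
{'fx': 383.8821, 'fy': 383.8821, 'cx': 262.6654, 'cy': 188.1744, 'eye': [1.0196, 0.4146, 0.7132], 'rotation': [0.1749, 0.3423, 0.8298, 0.4046]}
{'fx': 417.3928, 'fy': 417.3928, 'cx': 254.8064, 'cy': 199.3728, 'eye': [0.4953, 0.0717, 0.8434], 'rotation': [0.0153, -0.0145, -0.7047, 0.7092]}
```

View pics/scene0.png

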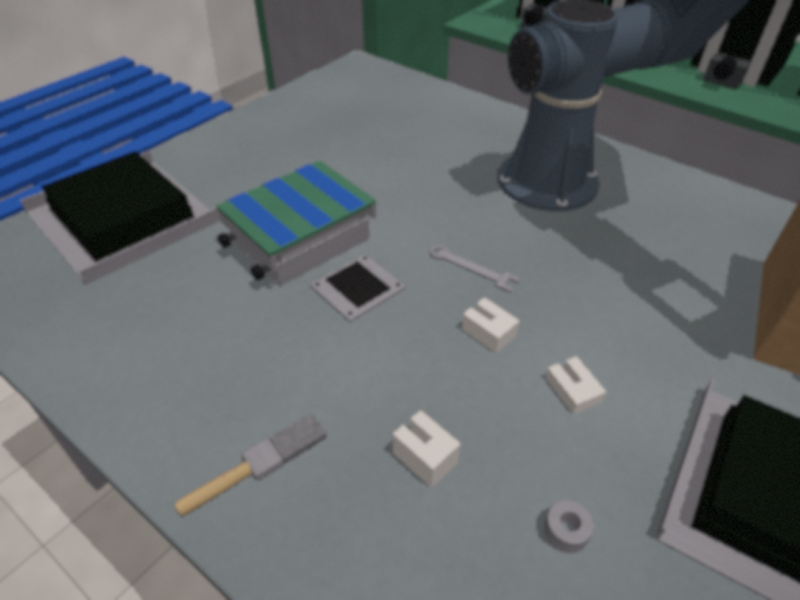

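View pics/top0.png

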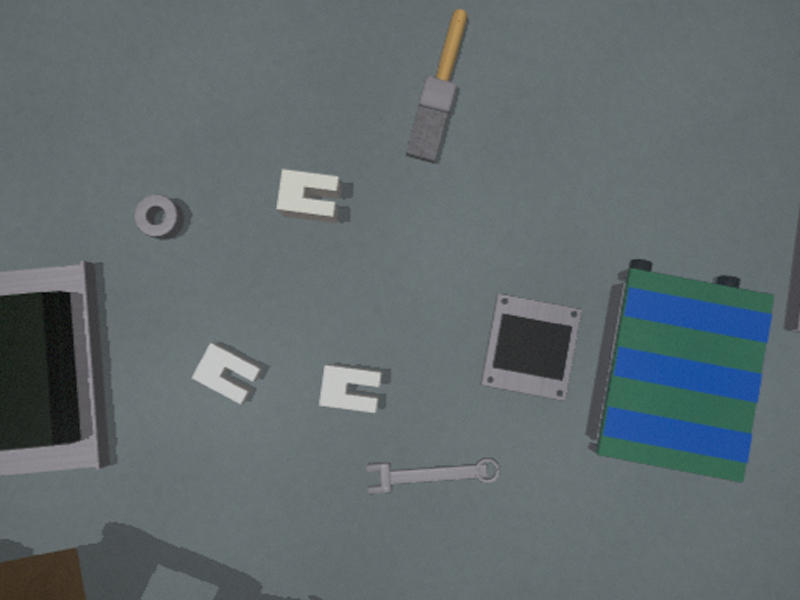

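The scene view shows the feed table at (297,205), the pad at (358,285) and the spacers at (427,447), (490,323) and (575,383). In the top view they are the table at (685,375), the pad at (533,347) and the spacers at (312,194), (352,389) and (227,373). The spacer at (427,447) in the scene view looks like the thickest.

```bash
cat > m.py <<'E'
from h import *
T=np.load('top0.npy',allow_pickle=True).item();S=np.load('scene0.npy',allow_pickle=True).item()
def quad(m):
    k=cv2.findContours(m,cv2.RETR_EXTERNAL,cv2.CHAIN_APPROX_NONE)[0];k=max(k,key=cv2.contourArea)
    return cv2.minAreaRect(k),cv2.approxPolyDP(cv2.convexHull(k),5,True)[:,0],k
def hsv(c):return cv2.cvtColor(c['pixels'],cv2.COLOR_RGB2HSV)
h=hsv(T);m=((h[:,:,1]>90)&(h[:,:,0]>50)&(h[:,:,0]<125)).astype(np.uint8)
m[:,:370]=0;m=cv2.morphologyEx(m,cv2.MORPH_OPEN,np.ones((3,3)))
r,a,_=quad(m);print('table top',r,a.tolist())
h2=hsv(S);m=((h2[:,:,1]>90)&(h2[:,:,0]>50)&(h2[:,:,0]<125)).astype(np.uint8)
q=np.zeros_like(m);q[95:180,137:245]=m[95:180,137:245];_,a2,_=quad(q);print('scene',a2.tolist())
m=(h[:,:,2]<60).astype(np.uint8);q=np.zeros_like(m);q[190:252,310:370]=m[190:252,310:370]
rp,ap,_=quad(q);print('pad',rp,ap.tolist())
P=onz(T,*rp[0],.012);C=[onz(T,*p,.012) for p in cv2.boxPoints(rp)];print('pad c',P,[np.round(c[:2],4).tolist() for c in C],[np.linalg.norm(C[i]-C[i-1]) for i in range(4)])
w=((h[:,:,2]>175)&(h[:,:,1]<50)).astype(np.uint8);w[:,250:]=0
for k in cv2.findContours(w,cv2.RETR_EXTERNAL,cv2.CHAIN_APPROX_NONE)[0]:
    if cv2.contourArea(k)<200: continue
    r=cv2.minAreaRect(k);print('sp',r)
    for z in(.024,.036,.048):
        B=np.array([onz(T,*p,z)[:2] for p in cv2.boxPoints(r)]);e0=B[1]-B[0];e1=B[2]-B[1]
        L=e0 if np.hypot(*e0)>np.hypot(*e1) else e1
        print(z,np.round(B.mean(0),4),'sides',np.round([np.hypot(*e0),np.hypot(*e1)],4),'ang',np.degrees(np.arctan2(L[1],L[0])))
big=cv2.resize(S['pixels'][90:190,130:260,::-1],None,fx=6,fy=6,interpolation=cv2.INTER_CUBIC);cv2.imwrite('pics/tab.png',big)
E
python3 m.py
```

```text
table top ((439.29766845703125, 239.61309814453125), (95.989501953125, 122.1164321899414), 9.963804244995117) [[403, 172], [494, 189], [475, 307], [383, 290]]
scene [[237, 128], [174, 161], [141, 133], [204, 104]]
pad ((340.4999694824219, 221.5), (44.502620697021484, 34.15994644165039), 10.491477012634277) [[322, 201], [365, 209], [359, 242], [316, 234]]
pad c [ 0.48740305 -0.09806552  0.012     ] [[0.4618, -0.0484], [0.5287, -0.0608], [0.5131, -0.1479], [0.4463, -0.1352]] [np.float64(0.08820183332190125), np.float64(0.06798669535971547), np.float64(0.08849922072491237), np.float64(0.0679272343617138)]
sp ((223.4344940185547, 248.49127197265625), (35.8824462890625, 25.441513061523438), 7.594643592834473)
0.024 [0.4334 0.1334] sides [0.0495 0.0703] ang -97.20107030147332
0.036 [0.4343 0.1325] sides [0.0488 0.0692] ang -97.20107030147335
0.048 [0.4352 0.1315] sides [0.0481 0.0682] ang -97.20107030147334
sp ((143.81314086914062, 238.600341796875), (35.05882263183594, 25.235294342041016), 28.07248878479004)
0.024 [0.4517 0.2894] sides [0.0491 0.069 ] ang -117.5193061457609
0.036 [0.4523 0.2862] sides [0.0484 0.068 ] ang -117.5193061457609
0.048 [0.4529 0.283 ] sides [0.0477 0.067 ] ang -117.5193061457609
sp ((196.2183380126953, 122.8624496459961), (35.94853210449219, 25.309349060058594), 7.594643592834473)
0.024 [0.6808 0.1896] sides [0.0505 0.0714] ang -97.30905918768335
0.036 [0.6781 0.1879] sides [0.0498 0.0703] ang -97.30905918768336
0.048 [0.6754 0.1862] sides [0.049  0.0693] ang -97.30905918768329
```

View pics/tab.png

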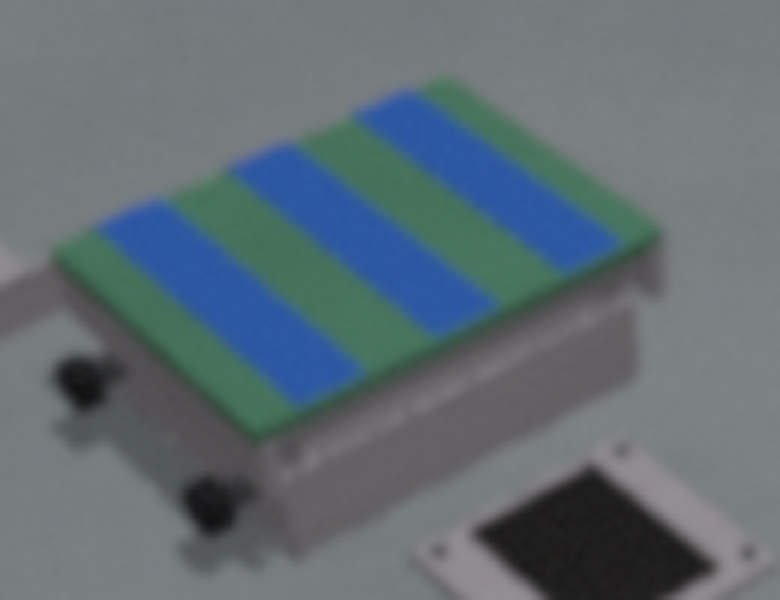

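The crop shows the top-face corners at left (57,255), bottom (258,432), right (660,228) and top (450,78).

```bash
cat > t.py <<'E'
from h import *
T=np.load('top0.npy',allow_pickle=True).item();S=np.load('scene0.npy',allow_pickle=True).item()
sc=np.array([[258,431],[660,229],[450,78],[57,254]])/6+[129.6,89.6]
tp=np.array([[403,172],[383,290.5],[475,307.5],[494,189]])
X=[]
def tri(a,b):
    e1,d1=ray(T,*a);e2,d2=ray(S,*b);d1/=np.linalg.norm(d1);d2/=np.linalg.norm(d2)
    s=np.linalg.lstsq(np.c_[d1,-d2],e2-e1,rcond=None)[0];p,q=e1+s[0]*d1,e2+s[1]*d2;return (p+q)/2,np.linalg.norm(p-q)
for a,b in zip(tp,sc):
    x,g=tri(a,b);X.append(x);print(np.round(x,4),'gap',round(g,4))
print('sides',[np.linalg.norm(X[i]-X[i-1]).round(4) for i in range(4)],'z',np.mean(X,0))
# pad via both views (calib bias)
h=cv2.cvtColor(S['pixels'],cv2.COLOR_RGB2HSV);m=(h[:,:,2]<60).astype(np.uint8);q=np.zeros_like(m);q[165:205,205:255]=m[165:205,205:255]
k=max(cv2.findContours(q,cv2.RETR_EXTERNAL,cv2.CHAIN_APPROX_NONE)[0],key=cv2.contourArea)
M=cv2.moments(k);p=(M['m10']/M['m00'],M['m01']/M['m00']);print('pad scene',onz(S,*p,.012),'tri',tri((340.5,221.5),p))
P=np.array([.4874,-.0981]);u=np.array([np.cos(np.radians(-100)),np.sin(np.radians(-100))])
mid=(X[0]+X[1])/2;print('edge along',(mid[:2]-P)@u)
# table height from top view: needs edge 80mm from pad
for z in(.065,.075,.085,.095,.105):
    c=[onz(T,*a,z)[:2] for a in tp];print(z,[np.linalg.norm(c[i]-c[i-1]).round(4) for i in range(4)],((c[0]+c[1])/2-P)@u, [np.round(onz(S,*b,z)[:2]-d,4).tolist() for b,d in zip(sc,c)])
w=((h[:,:,2]>170)&(h[:,:,1]<40)).astype(np.uint8)
E
sed -i 's/^    R=np.array(c\[.rotation.\]).reshape.*$/    pass/' h.py; python3 t.py
```

```text
[ 0.5791 -0.1972  0.0863] gap 0.0008
[ 0.3647 -0.1604  0.0838] gap 0.0016
[ 0.3349 -0.3239  0.085 ] gap 0.0014
[ 0.5489 -0.3636  0.0823] gap 0.0009
sides [np.float64(0.1692), np.float64(0.2175), np.float64(0.1662), np.float64(0.2177)] z [ 0.45686394 -0.26129942  0.08437068]
pad scene [ 0.49143598 -0.09548526  0.012     ] tri (array([ 0.48741179, -0.09923109,  0.00671885]), np.float64(0.00020806709930543157))
edge along 0.08219348778404058
0.065 [np.float64(0.1724), np.float64(0.2236), np.float64(0.1722), np.float64(0.2228)] 0.08836465739913157 [[-0.0169, -0.0141], [-0.0156, -0.0129], [-0.0182, -0.0116], [-0.0145, -0.0104]]
0.075 [np.float64(0.1702), np.float64(0.2207), np.float64(0.17), np.float64(0.2199)] 0.08506400311795938 [[-0.0088, -0.0078], [-0.0069, -0.0068], [-0.0094, -0.0051], [-0.0064, -0.0038]]
0.085 [np.float64(0.168), np.float64(0.2178), np.float64(0.1677), np.float64(0.2171)] 0.08176334883678714 [[-0.0006, -0.0016], [0.0018, -0.0007], [-0.0006, 0.0014], [0.0018, 0.0028]]
0.095 [np.float64(0.1657), np.float64(0.2149), np.float64(0.1655), np.float64(0.2142)] 0.07846269455561489 [[0.0075, 0.0046], [0.0104, 0.0054], [0.0082, 0.0079], [0.01, 0.0094]]
0.105 [np.float64(0.1635), np.float64(0.2121), np.float64(0.1633), np.float64(0.2113)] 0.0751620402744427 [[0.0156, 0.0108], [0.0191, 0.0115], [0.017, 0.0144], [0.0181, 0.016]]
```

Request:
carry_out:
  steps:
    - [[3.7, -3.0, 0], -8.3, 0]
    - [[3.7, -3.0, 0], -8.3, 0]
    - [[3.7, -3.0, 0], -8.3, 0]
    - [[3.7, -3.0, 0], -8.3, 0]
    - [[3.7, -3.0, 0], -8.3, 0]
    - [[3.7, -3.0, 0], -8.3, 0]
    - [[3.7, -3.0, 0], -8.3, 0]
    - [[3.7, -3.0, 0], -8.3, 0]
    - [[3.7, -3.0, 0], -8.3, 0]
    - [[3.7, -3.0, 0], -8.3, 0]

```text
time: 1.1
position: [0.532, 0.2942, 0.2394]
tool_rot: [0.996, -0.088, -0.004, -0.001]
ft_force: [0.7, 0.8, 0.2]
grip_width: 0.0868
```

Request:
carry_out:
  steps:
    - [[3.6, -2.7, -1.0], 1, 0]
    - [[3.6, -2.7, -2], 1, 0]
    - [[3.6, -2.7, -2], 0.5, 0]
    - [[3.6, -2.7, -2], 0, 0]
    - [[0, 0, 0], 0, 0]
    - [[0, 0, 0], 0, 0]

```text
time: 1.7
position: [0.6827, 0.1766, 0.1651]
tool_rot: [0.997, -0.071, -0.004, -0.001]
ft_force: [-0.0, 0.2, 0.0]
grip_width: 0.0871
```

```bash
cat >> h.py <<'E'
def wray(c,u,v):
    x,y=(u-c['cx'])/c['fx'],(v-c['cy'])/c['fy'];r=np.hypot(x,y)+1e-12
    from scipy.spatial.transform import Rotation as Q;R=np.array(c['rotation']);R=Q.from_quat(R).as_matrix() if R.size==4 else R
    s=np.sin(r)/r;return np.array(c['eye']),R@np.array([x*s,-y*s,-np.cos(r)])
def wz(c,u,v,z):
    e,d=wray(c,u,v);return e+d*(z-e[2])/d[2]
def wsp(c,z,near,vmin=170,pr=True):
    # white top face: contour pixels -> plane z -> minAreaRect in mm
    h=cv2.cvtColor(c['pixels'],cv2.COLOR_RGB2HSV);w=((h[:,:,2]>vmin)&(h[:,:,1]<50)).astype(np.uint8)
    for k in cv2.findContours(w,cv2.RETR_EXTERNAL,cv2.CHAIN_APPROX_NONE)[0]:
        if cv2.contourArea(k)<300: continue
        B=np.array([wz(c,*p,z)[:2] for p in k[:,0]])*1000
        r=cv2.minAreaRect(B.astype(np.float32));b=cv2.boxPoints(r);e=max((b[1]-b[0],b[2]-b[1]),key=np.linalg.norm)
        print('sp c',np.round(r[0],1),'size',np.round(r[1],1),'ang',round(float(np.degrees(np.arctan2(e[1],e[0]))%180),1),'px',k[:,0].mean(0).round())
E
python3 - <<'E'
from h import *
c=cams.camera('wrist');np.save('w1.npy',c,allow_pickle=True);o=robot.get_obs();print(o['position'],o['tool_rot'],c['eye'],c['fx'])
cv2.imwrite('pics/w1.png',c['pixels'][:,:,::-1]);wsp(c,.048,0)
E
```

```text
[0.68246217 0.17642877 0.16496888] [ 9.97458596e-01 -7.11584608e-02 -3.54910586e-03 -4.76473815e-04] [0.69621402 0.25198264 0.30360844] 297.3186396354542
sp c [677.8 186. ] size [68.7 49.9] ang 82.0 px [254. 184.]
sp c [476.8 285.3] size [64.1 45.8] ang 62.5 px [ 49. 121.]
sp c [926.  223.3] size [257.6  35.6] ang 89.9 px [481. 108.]
sp c [653.5 351.2] size [12. 37.] ang 166.3 px [199.   4.]
```

View pics/w1.png

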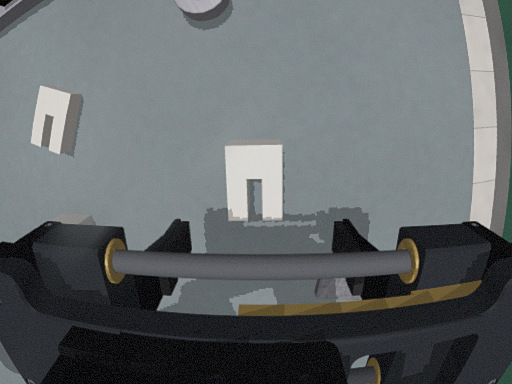

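The wrist view shows the 48 mm spacer at (254,181), with its slot toward the gripper. The jaws are aligned with its width.

Request:
carry_out:
  steps:
    - [[-0.3, 0.6, -2.5], 0.3, 0]
    - [[-0.3, 0.6, -3.5], 0.3, 0]
    - [[0, 0, -2.5], 0, 0]
    - [[0, 0, -2.0], 0, 0]
    - [[0, 0, -1.5], 0, 0]
    - [[0, 0, 0], 0, 0]
  squeeze: 25

```text
time: 2.35
position: [0.6718, 0.1969, 0.048]
tool_rot: [0.998, -0.061, -0.001, -0.002]
ft_force: [0.5, -1.2, 0.7]
grip_width: 0.0868
```

Request:
carry_out:
  steps:
    - [[0.45, -0.75, 0], 0, 0]
    - [[0, 0, -0.6], -0.5, 0]
    - [[0, 0, -0.6], 0, 0]
    - [[0, 0, 0], 0, 0]

```text
time: 2.75
position: [0.6788, 0.1901, 0.0397]
tool_rot: [0.998, -0.065, 0.003, -0.002]
ft_force: [-0.9, 0.1, 0.4]
grip_width: 0.0871
```

Request:
carry_out:
  steps:
    - [[-0.2, 0, -0.3], 0, 0]
    - [[0, 0, 0], 0, 0.3]
    - [[0, 0, 0], 0, 0.8]
    - [[0, 0, 0], 0, 1]
    - [[0, 0, 0], 0, 1]
    - [[0, 0, 0], 0, 1]
    - [[0, 0, 0], 0, 1]
    - [[0, 0, 0], 0, 1]

```text
time: 3.55
position: [0.6774, 0.1899, 0.0377]
tool_rot: [0.998, -0.065, 0.004, -0.002]
ft_force: [0.4, 0.7, 0.3]
grip_width: 0.0502
```

Request:
carry_out:
  steps:
    - [[0, 0, 2], 0, 1]
    - [[0, 0, 4], 0, 1]
    - [[0, 0, 4], 0, 1]
    - [[-2.4, -3.5, 1], 0, 1]
    - [[-2.4, -3.5, 0], 0, 1]
    - [[-2.4, -3.5, 0], 0, 1]
    - [[-2.4, -3.5, 0], 0, 1]
    - [[-2.4, -3.5, 0], 0, 1]
    - [[-2.4, -3.5, 0], 0, 1]
    - [[-2.4, -3.5, 0], 0, 1]

```text
time: 4.55
position: [0.5043, -0.0575, 0.149]
tool_rot: [0.998, -0.06, 0.006, -0.002]
ft_force: [0.3, -0.7, -1.0]
grip_width: 0.05
```

Request:
carry_out:
  steps:
    - [[0, 0, 0], -2, 1]
    - [[0, 0, 0], 0, 1]
    - [[0, 0, 0], 0, 1]

```text
time: 4.85
position: [0.5002, -0.0618, 0.1489]
tool_rot: [0.997, -0.082, 0.004, -0.002]
ft_force: [0.0, -0.7, -1.3]
grip_width: 0.0497
```

Run:
```python
from h import *
c=cams.camera('wrist');np.save('w2.npy',c,allow_pickle=True);o=robot.get_obs();print(o['position'],o['tool_rot'],c['eye'],o['ft_force'])
cv2.imwrite('pics/w2.png',cv2.resize(c['pixels'][:,:,::-1],(800,600)))
```

```text
[ 0.50048501 -0.06154092  0.14885684] [ 0.99668263 -0.08127415  0.00382491 -0.0019022 ] [0.51319962 0.01320615 0.2875513 ] [-0.09691979 -0.15313386 -1.34654038]
```

View pics/w2.png

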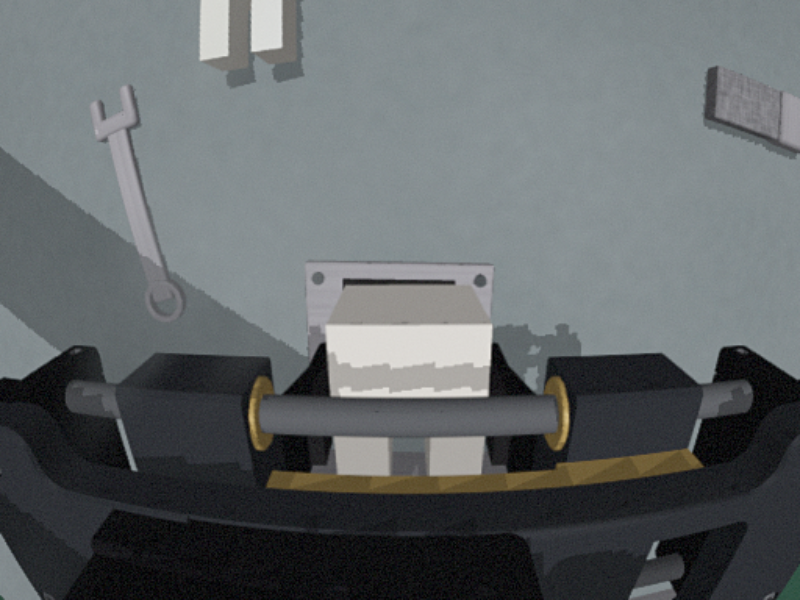

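Below the held 48 mm spacer, the pad's near edge runs from about (343,281) to (455,283) and the foot plate's corners are at (306,263) and (493,265).

Run:
```python
from h import *
c=np.load('w2.npy',allow_pickle=True).item()
f=lambda u,v,z:np.round(wz(c,(u+.5)*.64-.5,(v+.5)*.64-.5,z)[:2],4)
a,b=f(343,280,.012),f(455,282,.012);print('pad edge',a,b,np.linalg.norm(a-b))
for z in(.004,.008):
  p,q=f(306,263,z),f(493,265,z);print('plate',p,q,np.linalg.norm(p-q),np.degrees(np.arctan2(*(q-p)[::-1])),(p+q)/2)
e=(a+b)/2;t=np.radians(-100);print('pad c',e+.045*np.array([np.cos(t),np.sin(t)]),'ang',np.degrees(np.arctan2(*(b-a)[::-1])))
p,q=f(327,324,.159),f(491,324,.159);print('sp',p,q,np.linalg.norm(p-q),(p+q)/2+.035*np.array([np.cos(t),np.sin(t)]),np.degrees(np.arctan2(*(q-p)[::-1])))
```

```text
pad edge [ 0.4643 -0.0477] [ 0.5319 -0.0604] 0.0687826286208953
plate [ 0.4416 -0.0346] [ 0.5579 -0.0555] 0.11816302298096469 -10.187748301104262 [ 0.49975 -0.04505]
plate [ 0.4426 -0.0339] [ 0.5573 -0.0545] 0.11653518781895882 -10.181715042208245 [ 0.49995 -0.0442 ]
pad c [ 0.49028583 -0.09836635] ang -10.640123536251846
sp [ 0.4829 -0.0275] [ 0.5308 -0.0356] 0.04858003705227081 [ 0.50077231 -0.06601827] -9.598047996989434
```

Request:
carry_out:
  steps:
    - [[-0.6, -1.6, 0], -0.4, 1]
    - [[-0.5, -1.2, -1], -0.4, 1]
    - [[0, 0, -2.0], 0, 1]
    - [[0, 0, -2], 0, 1]
    - [[0, 0, -1], 0, 1]
    - [[0, 0, -0.3], 0, 1]
    - [[0, 0, 0], 0, 1]

```text
time: 5.6
position: [0.4923, -0.0878, 0.0819]
tool_rot: [0.996, -0.084, 0.006, -0.002]
ft_force: [-0.9, 0.8, -1.4]
grip_width: 0.0501
```

Request:
carry_out:
  steps:
    - [[-0.3, -0.6, 0], -0.3, 1]
    - [[0, 0, -1.5], 0, 1]
    - [[0, 0, -0.9], 0, 1]
    - [[0, 0, -0.3], 0, 1]
    - [[0, 0, 0], 0, 1]
    - [[0, 0, 0], 0, 1]

```text
time: 6.2
position: [0.4914, -0.0956, 0.057]
tool_rot: [0.996, -0.086, 0.009, -0.0]
ft_force: [0.3, 0.5, -1.4]
grip_width: 0.0498
```

Request:
carry_out:
  steps:
    - [[-0.2, 0.2, -0.4], 0, 1]
    - [[0, 0, -0.2], 0, 1]
    - [[0, 0, -0.1], 0, 1]
    - [[0, 0, 0], 0, 1]

```text
time: 6.6
position: [0.4897, -0.0936, 0.0504]
tool_rot: [0.996, -0.086, 0.01, -0.0]
ft_force: [0.3, 0.1, -2.0]
grip_width: 0.0497
```

Request:
carry_out:
  steps:
    - [[0, 0, -0.1], 0, 1]
    - [[0, 0, 0], 0, 0.3]
    - [[0, 0, 0], 0, 0]
    - [[0, 0, 0], 0, 0]
    - [[0, 0, 0], 0, 0]
    - [[0, 0, 2], 0, 0]
    - [[0, 0, 4], 0, 0]
    - [[0, 0, 4], 0, 0]
    - [[0, 0, 3], 0, 0]
    - [[0, 3, 1], 0, 0]

```text
time: 7.6
position: [0.4899, -0.0654, 0.193]
tool_rot: [0.996, -0.088, 0.009, -0.0]
ft_force: [0.4, 0.3, 0.1]
grip_width: 0.0868
```

Request:
carry_out:
  steps:
    - [[-0.3, 4.8, 0], 0, 0]
    - [[-0.3, 4.8, 0], 0, 0]
    - [[-0.4, 4.8, 0], 0, 0]
    - [[-0.4, 4.8, 0], 0, 0]
    - [[-0.4, 4.8, 0], 0, 0]
    - [[-0.4, 4.8, 0], 0, 0]
    - [[-0.4, 3, 0], 0, 0]
    - [[0, 0, 0], 0, 0]

```text
time: 8.4
position: [0.4638, 0.2649, 0.1972]
tool_rot: [0.996, -0.09, 0.016, -0.0]
ft_force: [0.4, 0.7, 0.9]
grip_width: 0.0867
```

Run:
```python
from h import *
o=robot.get_obs();print(o['position'],o['tool_rot'],o['time'])
W=cams.camera('wrist');np.save('w3.npy',W,allow_pickle=True)
for z in(.024,.036):wsp(W,z,0)
for n in('scene','top'):
    c=cams.camera(n);np.save(n+'3.npy',c,allow_pickle=True)
    y0,y1,x0,x1=(80,210,130,270) if n=='scene' else (150,320,300,500)
    k=5 if n=='scene' else 3
    g=cv2.resize(c['pixels'][y0:y1,x0:x1,::-1],None,fx=k,fy=k,interpolation=cv2.INTER_CUBIC);print(g.shape);cv2.imwrite(f'pics/{n}3.png',g)
```

```text
[0.46379451 0.26490642 0.19716965] [ 9.95861257e-01 -8.95163650e-02  1.57177284e-02 -3.61981949e-04] 8.4
sp c [454.7 288.8] size [70.2 50.4] ang 62.5 px [242. 159.]
sp c [426.8 455.4] size [115.   7.] ang 5.6 px [189.  14.]
sp c [455.5 290.8] size [67.5 48.5] ang 62.5 px [242. 159.]
sp c [428.6 451. ] size [110.5   6.8] ang 5.6 px [189.  14.]
(650, 700, 3)
(510, 600, 3)
```

View pics/scene3.png

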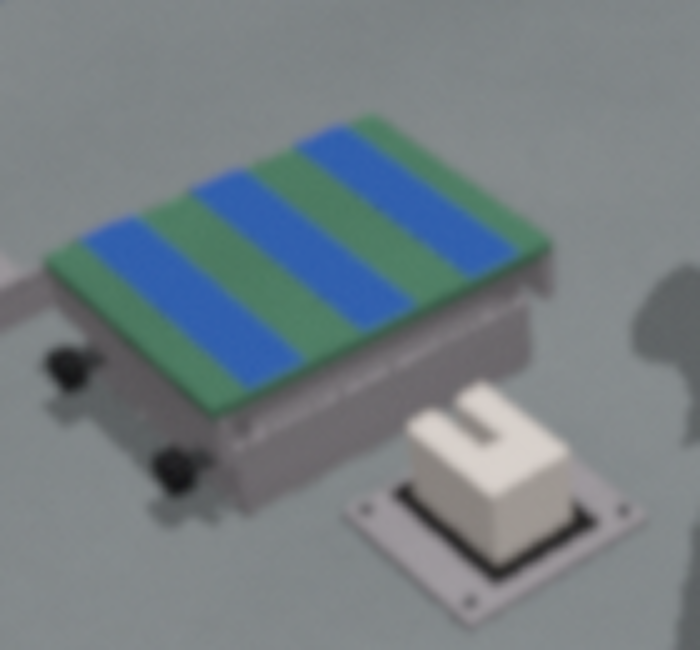

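View pics/top3.png

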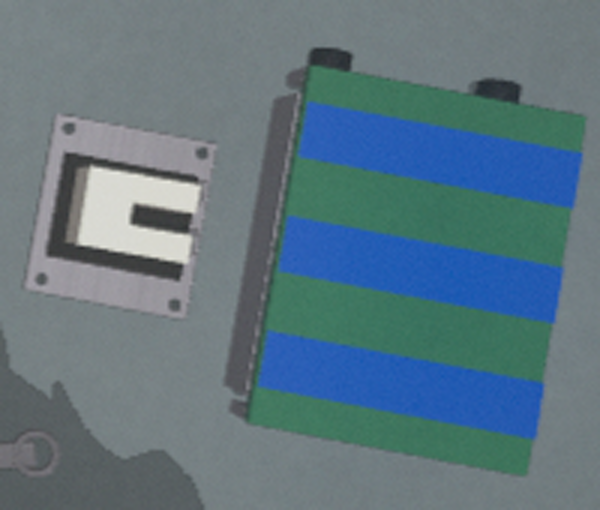

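The 48 mm spacer sits square on the pad. Its top corners in the scene crop are (408,427), (497,493), (570,452) and (480,383), and in the top crop (201,184), (90,165), (78,244) and (192,263). I'll triangulate these against the table corners, since the spacer's top is known to be at z = 0.060.

Run:
```python
from h import *
T=np.load('top3.npy',allow_pickle=True).item();S=np.load('scene3.npy',allow_pickle=True).item()
def tri(a,b):
    e1,d1=ray(T,*a);e2,d2=ray(S,*b);d1/=np.linalg.norm(d1);d2/=np.linalg.norm(d2)
    s=np.linalg.lstsq(np.c_[d1,-d2],e2-e1,rcond=None)[0];return (e1+s[0]*d1+e2+s[1]*d2)/2
def go(t,s):
    X=np.array([tri((np.array(a)+.5)/3-.5+[300,150],(np.array(b)+.5)/5-.5+[130,80]) for a,b in zip(t,s)]);print(np.round(X,4).tolist(),X.mean(0).round(4),[np.linalg.norm(X[i]-X[i-1]).round(4) for i in range(4)]);return X
go([(90,165),(78,244),(192,263),(201,184)],[(497,493),(570,452),(480,383),(408,427)])
go([(310,66),(249,424),(527,474),(585,116)],[(214,412),(552,243),(374,116),(45,262)])
```

```text
[[0.5189, -0.0673, 0.0612], [0.4697, -0.0608, 0.0574], [0.4584, -0.1318, 0.0584], [0.5077, -0.1376, 0.0583]] [ 0.4887 -0.0994  0.0588] [np.float64(0.0713), np.float64(0.0497), np.float64(0.072), np.float64(0.0496)]
[[0.5798, -0.1977, 0.0847], [0.3633, -0.1604, 0.0817], [0.3343, -0.3254, 0.0835], [0.55, -0.3647, 0.0824]] [ 0.4568 -0.262   0.083 ] [np.float64(0.1697), np.float64(0.2197), np.float64(0.1676), np.float64(0.2192)]
```

The table top comes out about 72 mm above the pad, so the pair is 48 + 24. The next pick is the 24 mm spacer at about (0.4535, 0.289), long axis 62.5°.

Request:
carry_out:
  steps:
    - [[-0.4, 1.0, -2], -8.4, 0]
    - [[-0.4, 1.0, -3], -8.4, 0]
    - [[0, 0.4, -3], 0, 0]
    - [[0, 0, -2], 0, 0]
    - [[0, 0, -1], 0, 0]
    - [[0, 0, 0], 0, 0]
    - [[0, 0, 0], 0, 0]

```text
time: 9.25
position: [0.4611, 0.2748, 0.0854]
tool_rot: [0.968, -0.249, 0.017, 0.004]
ft_force: [0.7, -0.0, 0.5]
grip_width: 0.0867
```

Run:
```python
from h import *
from scipy.spatial.transform import Rotation as Q
o=robot.get_obs();R=Q.from_quat(o['tool_rot']).as_matrix();print(o['position'],R.round(3).tolist(),np.degrees(np.arctan2(R[1,0],R[0,0])))
W=cams.camera('wrist');np.save('w4.npy',W,allow_pickle=True);wsp(W,.024,0)
cv2.imwrite('pics/w4.png',W['pixels'][:,:,::-1])
```

```text
[0.46111073 0.27476233 0.08541584] [[0.876, -0.482, 0.031], [-0.481, -0.876, -0.016], [0.035, -0.001, -0.999]] -28.787755725898993
sp c [461.1 300.8] size [43.  49.8] ang 151.9 px [240. 183.]
```

View pics/w4.png

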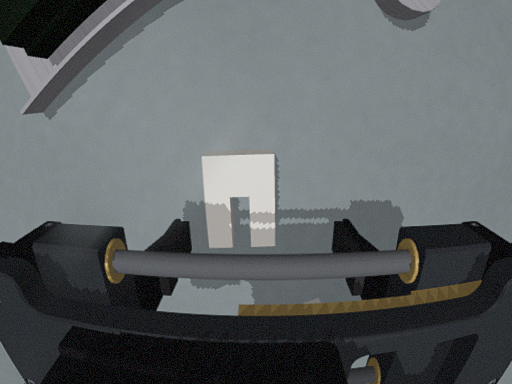

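The 24 mm spacer spans (202,154) to (275,247). It lies a bit to the left of the jaw centre, which agrees with the measured offset.

Request:
carry_out:
  steps:
    - [[-0.6, 1.6, 0], 1.1, 0]
    - [[0, 0, -1.5], 0, 0]
    - [[0, 0, -1.5], 0, 0]
    - [[0, 0, 0], 0, 0]
    - [[0, 0, 0], 0, 0]

```text
time: 9.8
position: [0.4602, 0.2918, 0.0616]
tool_rot: [0.971, -0.24, 0.023, -0.0]
ft_force: [1.3, -0.4, -0.2]
grip_width: 0.0868
```

Request:
carry_out:
  steps:
    - [[-0.5, 0, -1], 0, 0]
    - [[0, 0, -1], 0, 0]
    - [[0, 0, -0.8], 0, 0]
    - [[0, 0, 0], 0, 0]
    - [[0, 0, 0], 0, 0]

```text
time: 10.3
position: [0.456, 0.2919, 0.0335]
tool_rot: [0.97, -0.24, 0.024, -0.002]
ft_force: [-0.2, 0.4, 0.4]
grip_width: 0.0873
```

Request:
carry_out:
  steps:
    - [[0, 0, -0.5], 0, 0]
    - [[0, 0, -0.1], 0, 0]
    - [[0, 0, 0], 0, 0.4]
    - [[0, 0, 0], 0, 0.9]
    - [[0, 0, 0], 0, 1]
    - [[0, 0, 0], 0, 1]
    - [[0, 0, 0], 0, 1]
    - [[0, 0, 0], 0, 1]

```text
time: 11.1
position: [0.4566, 0.2921, 0.0275]
tool_rot: [0.97, -0.24, 0.025, -0.002]
ft_force: [-0.4, -0.3, -0.8]
grip_width: 0.0498
```

Request:
carry_out:
  steps:
    - [[0, 0, 2], 0, 1]
    - [[0, 0, 4], 0, 1]
    - [[0, 0, 4], 0, 1]
    - [[0.3, -4, 2], 2, 1]
    - [[0.3, -4, 0.5], 2, 1]
    - [[0.4, -4, 0], 2, 1]
    - [[0.4, -4, 0], 2, 1]
    - [[0.4, -4, 0], 2, 1]
    - [[0.4, -4, 0], 2, 1]
    - [[0.4, -4, 0], 2, 1]

```text
time: 12.1
position: [0.4815, 0.0073, 0.1578]
tool_rot: [0.994, -0.109, 0.028, -0.005]
ft_force: [0.6, -0.3, -0.8]
grip_width: 0.0501
```

Request:
carry_out:
  steps:
    - [[0.4, -3, 0], 2, 1]
    - [[0, -1, 0], 1, 1]
    - [[0, 0, 0], 0, 1]
    - [[0, 0, 0], 0, 1]

```text
time: 12.5
position: [0.4863, -0.04, 0.158]
tool_rot: [0.996, -0.086, 0.029, -0.005]
ft_force: [0.6, 0.6, -1.0]
grip_width: 0.0501
```

```bash
cat > st.py <<'E'
from h import *
from scipy.spatial.transform import Rotation as Q
o=robot.get_obs();R=Q.from_quat(o['tool_rot']).as_matrix();print(o['position'],R.round(3).tolist(),np.degrees(np.arctan2(R[1,0],R[0,0])),o['ft_force'],o['grip_width'])
E
python3 st.py
python3 - <<'E'
from h import *
W=cams.camera('wrist');np.save('w5.npy',W,allow_pickle=True)
cv2.imwrite('pics/w5.png',cv2.resize(W['pixels'][:,:,::-1],(800,600)))
E
```

```text
[ 0.48628979 -0.0400167   0.15800583] [[0.983, -0.172, 0.058], [-0.172, -0.985, 0.005], [0.056, -0.015, -0.998]] -9.948691948045225 [ 0.58452933  0.55657685 -0.99735958] 0.050119593657466426
```

View pics/w5.png

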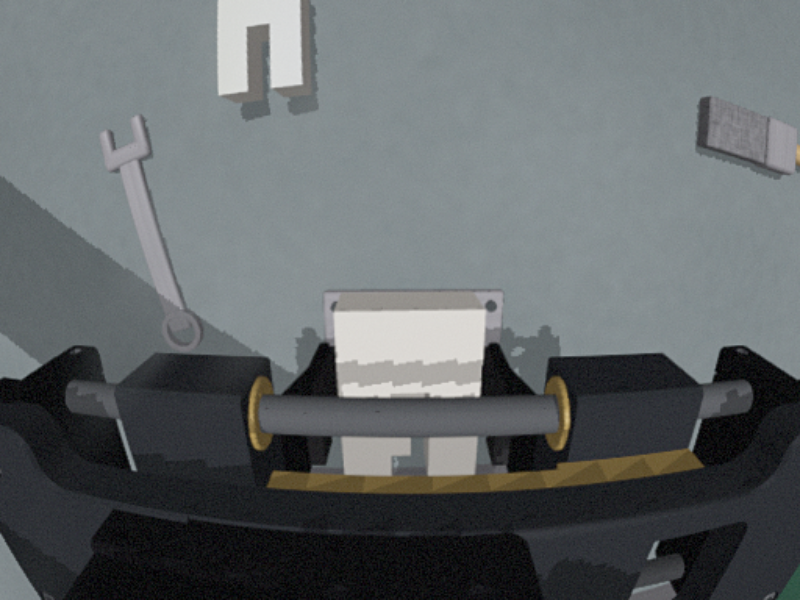

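The held 24 mm spacer's near top edge runs from (335,311) to (484,311), and the foot plate is visible behind it.

Run:
```python
from h import *
c=np.load('w5.npy',allow_pickle=True).item()
f=lambda u,v,z:np.round(wz(c,(u+.5)*.64-.5,(v+.5)*.64-.5,z)[:2],4)
t=np.radians(-100);u=np.array([np.cos(t),np.sin(t)])
p,q=f(335,311,.1545),f(484,311,.1545);print('sp',np.linalg.norm(p-q),(p+q)/2+.035*u,np.degrees(np.arctan2(*(q-p)[::-1])))
p,q=f(323,291,.006),f(503,291,.006);print('plate',np.linalg.norm(p-q),(p+q)/2+.055*u,np.degrees(np.arctan2(*(q-p)[::-1])))
```

```text
sp 0.048480924083602175 [ 0.48772231 -0.04486827] -10.939091183192158
plate 0.11871331012148552 [ 0.48994935 -0.09821443] -10.827194061405706
```

Request:
carry_out:
  steps:
    - [[0.1, -3, 0], 0, 1]
    - [[0, -2, 0], 0, 1]
    - [[0, -0.3, -2], 0, 1]
    - [[0, 0, -2], 0, 1]
    - [[0, 0, 0], 0, 1]
    - [[0, 0, 0], 0, 1]

```text
time: 13.15
position: [0.4873, -0.0871, 0.1179]
tool_rot: [0.996, -0.081, 0.029, -0.006]
ft_force: [0.2, -0.2, -0.5]
grip_width: 0.0499
```

Request:
carry_out:
  steps:
    - [[0, -0.7, 0], -0.7, 1]
    - [[0, 0, -1], 0, 1]
    - [[0, 0, -1], 0, 1]
    - [[0, 0, 0], 0, 1]
    - [[0, 0, 0], 0, 1]

```text
time: 13.65
position: [0.4885, -0.0934, 0.0984]
tool_rot: [0.996, -0.086, 0.03, -0.005]
ft_force: [-0.1, -0.6, -0.4]
grip_width: 0.0504
```

Request:
carry_out:
  steps:
    - [[0, -0.1, -0.6], 0, 1]
    - [[0, 0, -0.2], 0, 1]
    - [[0, 0, -0.1], 0, 1]
    - [[0, 0, 0], 0, 1]

```text
time: 14.05
position: [0.4885, -0.0946, 0.0887]
tool_rot: [0.996, -0.086, 0.03, -0.005]
ft_force: [0.8, -1.0, -0.2]
grip_width: 0.0501
```

Request:
carry_out:
  steps:
    - [[0, 0, -0.1], 0, 1]
    - [[0, 0, 0], 0, 1]
    - [[0, 0, 0], 0, 0.35]
    - [[0, 0, 0], 0, 0.2]
    - [[0, 0, 0], 0, 0]
    - [[0, 0, 0], 0, 0]
    - [[0, 0, 1.5], 0, 0]
    - [[0, 0, 3], 0, 0]
    - [[0, 0, 4], 0, 0]
    - [[0, 0, 3], 0, 0]

```text
time: 15.05
position: [0.4855, -0.0934, 0.2024]
tool_rot: [0.996, -0.087, 0.025, -0.007]
ft_force: [0.5, 0.3, -0.5]
grip_width: 0.0868
```

Request:
carry_out:
  steps:
    - [[0, 4, 1], 0, 0]
    - [[0, 4, 0], 0, 0]
    - [[0, 4, 0], 0, 0]
    - [[0, 4, 0], 0, 0]
    - [[0, 4, 0], 0, 0]
    - [[0, 4, 0], 0, 0]
    - [[0, 0, 0], 0, 0]

```text
time: 15.75
position: [0.4893, 0.1518, 0.2202]
tool_rot: [0.995, -0.09, 0.035, -0.005]
ft_force: [-0.4, -0.4, 0.1]
grip_width: 0.0868
```

```bash
python3 st.py
python3 - <<'E'
from h import *
c=cams.camera('top');np.save('top6.npy',c,allow_pickle=True);s=cams.camera('scene');np.save('scene6.npy',s,allow_pickle=True)
a=cv2.resize(c['pixels'][170:270,290:400,::-1],None,fx=3.5,fy=3.5,interpolation=cv2.INTER_CUBIC)
b=cv2.resize(s['pixels'][120:220,170:280,::-1],None,fx=3.5,fy=3.5,interpolation=cv2.INTER_CUBIC)
cv2.imwrite('pics/end.png',np.hstack([a,b]))
h=cv2.cvtColor(c['pixels'],cv2.COLOR_RGB2HSV);w=((h[:,:,2]>175)&(h[:,:,1]<50)).astype(np.uint8);w[:,:290]=0;w[:,400:]=0
for k in cv2.findContours(w,cv2.RETR_EXTERNAL,cv2.CHAIN_APPROX_NONE)[0]:
    if cv2.contourArea(k)<200: continue
    r=cv2.minAreaRect(k);B=np.array([onz(c,*p,.084)[:2] for p in cv2.boxPoints(r)]);L=max((B[1]-B[0],B[2]-B[1]),key=np.linalg.norm)
    print(B.mean(0),np.linalg.norm(B[1]-B[0]),np.linalg.norm(B[2]-B[1]),np.degrees(np.arctan2(L[1],L[0])))
E
```

```text
[0.48933624 0.1517732  0.22021852] [[0.981, -0.179, 0.071], [-0.179, -0.984, 0.004], [0.069, -0.016, -0.997]] -10.351047179586034 [-0.40860421 -0.38950404  0.1478031 ] 0.08677217727813435
[ 0.48762144 -0.0990853 ] 0.04990928774117061 0.0703050909938231 -99.51833552859658
```

View pics/end.png

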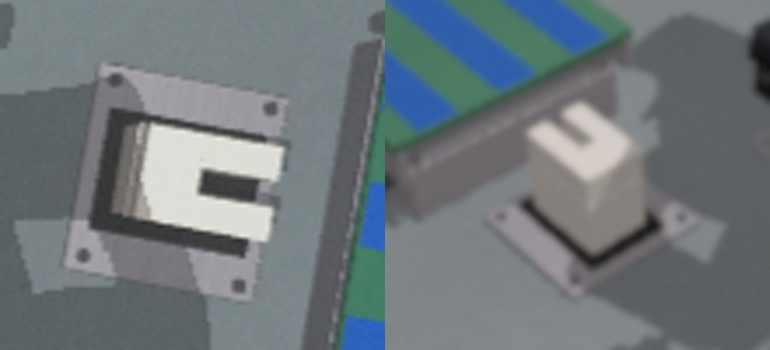

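The two spacers are squarely stacked in the middle of the pad. The top one measures (0.4876, -0.0991) against the pad's (0.489, -0.0985), at -99.5° against -100°. The gripper is clear and touching nothing.

```bash
python3 -c "
from rig import robot
robot.hand_in()"
```

```text
the job is handed in; nothing more can be done
```

I stacked the 48 mm and 24 mm spacers on the pad, thicker one underneath, and handed the job in at about 16 s of robot time. The 36 mm spacer was not touched.

- **Choice of pair:** The table's top came out about 72 mm above the pad, measured from two views against the top of the placed 48 mm spacer. An earlier estimate read 72 to 78 mm, because that pad reference was poor: its dark sides were in the mask. I trusted the 72 mm figure.
- **Final check:** The top spacer measured about 1.5 mm from the pad's centre and within 1° of its long axis. The last top and scene images show the two squarely aligned and flat. The gripper was clear, about 25 cm from the stack.
- **Not checked:** I did not re-measure the 36 mm spacer's position at the end, and I did not triangulate the stack's top against the table's.
- **Drift:** The tool slowly tilted during the job, to about 3° when the 24 mm spacer was placed and 4° at the end. The spacer was picked up at nearly the same tilt, so it went down almost flat.

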